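# Bring the lubricant nozzle round the bent guide rod to its stop

## Task

Take the nozzle carrier by its green stem and slide it along the bent guide rod, round both corners, until its ring touches the red stop collar; then let go and leave it there. Go gently: do not force the ring against the rod, do not push the collar along the rod, and do not disturb the block, bottle, cup or screwdriver.

Things in the scene. Friction and masses are not known exactly. Their poses are not given: they have to be found in the camera images.
- fixture: Fixed slotted plate 240 (x) by 420 (y), 30 mm thick. Origin: centre of its underside. On it a level, hand-bent 9 mm brass rod, axis 140 mm up: from the start post (x 40, y -170 mm) along +y; corner one at y -90 to -50, bent left 36 to 54 degrees; 99 mm on, corner two, bent right 33 to 57 degrees; last leg 145 mm to the end post. The bends differ each run: look or feel. 16 mm posts, tops 7 mm over the axis.
- stop: Red collar 30 mm in diameter, 12 mm long, on the rod's last leg, 85 to 105 mm from corner two. Origin: on the rod axis, in the face that looks back to corner two; +y points along the leg to the end post. Held by friction only: a push of 14 N along the rod makes it slip.
- carrier: Nozzle carrier, 0.16 to 0.26 kg, on the rod's first leg. Origin: centre of its blue ring (bore 15 along x, outside 25, 10 mm long; leading face x = +5, towards corner one at the start). A square green stem, 14 by 14 mm, sides along x and y, rises from z = 21 to 71 mm: the grip. A brass nozzle hangs to z = -66 mm, keeping it upright. At rest the origin is 3 mm below the rod axis.
- block: Bystander: steel test block 50 x 70 x 22 mm with small holes, lying on the plate. Origin at its underside.
- oil: Bystander: amber bottle 42 mm across, 85 mm high, standing on the plate. Origin at its underside.
- cup: Bystander: steel cup 70 mm across, 70 mm high, on the bench to the robot's left. Origin at its underside.
- driver: Bystander: screwdriver lying on the bench to the robot's right.
Mind the look-alikes: they are no part of the job. Of the things that look like the carrier, the middle-sized one is meant.

How it is judged:
By the outcome, as a careful person would: the job done as asked, in the order asked, and still so for the second after the job is handed in, with the robot touching nothing.
It also fails if it takes over 72 s, if anything falls off the work surface, if the arm or the gripper's body presses on something with over 40 N, if the wrist force passes 120 N, or if a joint passes its speed limit or range.

## Robot

A 7-joint arm with a two-finger parallel gripper is mounted at the origin on the work surface. World frame = base frame: x ahead of the robot, y to its left, z up, the work surface at z = 0. Lengths are in m, angles in rad, forces in N, time in s.
With the tool pointing down it reaches from about 0.4 to 0.85 m from the base axis. Payload 10.4 kg.
Tool frame: the origin (TCP) lies midway between the tips of the shut fingers; the grasp point (between the pads) lies 19 mm behind it; z points along the fingers, y is the direction in which the jaws open and shut (so a half turn about z gives the same grasp; the last joint's range is limited). The gripper opens to 85 mm and grips with 20 to 120 N. Pads are 22 mm wide; open, the fingers measure 114 mm over their backs; the gripper's body (76 mm by 85 mm) begins 54 mm behind the grasp point. The pads swing forward as they close: fully open they stand 13 mm farther back than shut.
Start: joints at [1.298, 0.332, -0.065, 1.46, 0.022, 1.35, -0.088], TCP at [0.155, -0.606, 0.231] pointing down, gripper open.
Joint ranges: [-2.6, 2.6], [-0.5, 2.12], [-1.47, 1.34], [0.16, 2.42], [-1.27, 4.41], [0.06, 2.06], [-2.6, 2.6]. Speed limits (rad/s): [2.22, 2.22, 2.79, 2.79, 3.14, 3.14, 3.14].

## Interface

Orientations are given as a 3x3 rotation matrix whose columns are the frame's x, y, z axes.
In Python, from rig import r gives the robot as it stands. Calls block until the motion is done:
- r.movep(position, orientation): joint-space move of the TCP to a pose.
- r.movel(position, frame=None, max_speed=0.15, max_force=None): straight line of the TCP; frame=None keeps the orientation; max_speed is the mean speed in m/s. With max_force (N) it stops when the force on the tool has changed by that much, and returns True; else False.
- r.movej(angles): joint-space move.
- r.grip(opening, f_grip=None): opening from 0.0 (shut) to 1.0 (fully open); f_grip is the grip in N (None keeps the last); returns when the fingers have stopped.
- r.pause(seconds).
- r.inverse_kinematics(position, orientation): joint angles nearest the present ones, or None.
- r.sense(): the state.
- r.snapshot(name): name is "scene" or "side" or "wrist"; returns a dict with "image" (480x640x3 uint8, red, green, blue), "fx", "fy", "cx", "cy" (pixels), "k1" (the pictures are not rectified: a ray, as slopes to the right and down, at radius r is drawn at 1 + k1 r^2 times it, then the intrinsics apply), "position" and "orientation" of the camera in the world. Camera axes: x right, y down, z forward; pixel columns grow to the right and rows downward; lengths in m; the calibration is good to about 2 mm. A picture is of the moment at which its call begins. There is no depth.
A pose or a line that the arm cannot do raises r.MotionError and nothing moves.
- r.job_done(): hands the job in, once; it reports no verdict.
The state is a dict: "clock": time; "qpos": joint angles; "joint_velocities": joint speeds; "effort": joint torques, N m; "ee_pos": TCP position; "tcp_rot": TCP orientation; "contact_force": force on the tool from outside, world axes, zero at the start; "ft_torque": the same for the moment, N m; "grip_width": opening from 0.0 (shut) to 1.0 (fully open).
Only numpy, scipy, OpenCV 4.12 (cv2) and the standard library are available. Lean on these libraries where they do the work, as an engineer would, in place of code of your own. Each camera call takes 0.05 s, during which the arm holds its last target.

## Working session

There is one attempt and no reset: what is moved stays moved. The work goes in short steps, each a Python script; the robot and the scene stay as the last script left them, time stands still between calls to the robot, and variables do not carry over. Pictures are saved under pics/ and viewed, and the job is handed in when it is done.

```bash
ls; mkdir -p pics; python3 - <<'E'
from rig import r
import cv2
for n in ("scene","side","wrist"):
    s=r.snapshot(n); cv2.imwrite(f"pics/{n}0.png",s["image"][:,:,::-1])
    print(n,s["fx"],s["fy"],s["cx"],s["cy"],s["k1"],s["position"].__repr__(),s["orientation"].__repr__())
print(r.sense())
E
```

```text
pics
scene 566.4484695337727 566.4484695337727 326.3758177854707 243.36533435647328 0.042300810493550146 array([ 1.27650018, -0.63404927,  0.78214169]) array([[ 0.64721816,  0.40554819, -0.64547604],
       [ 0.76193724, -0.37044827,  0.53124357],
       [-0.02367061, -0.83564271, -0.54876312]])
side 502.61201080686754 502.61201080686754 329.63101586354964 241.0789169654998 0.026544088432250555 array([-0.12462755,  0.71087727,  0.72793217]) array([[-0.78123034, -0.34664598,  0.51914904],
       [-0.6242037 ,  0.44311109, -0.64344565],
       [-0.00699284, -0.82673401, -0.56254953]])
wrist 341.2345048312318 341.2345048312318 315.4419434440149 241.48014557631822 -0.01040761427612472 array([ 0.22086734, -0.58856214,  0.37325472]) array([[ 2.46377291e-01, -9.31843588e-01, -2.66393990e-01],
       [-9.69173866e-01, -2.37028591e-01, -6.72269626e-02],
       [-4.97978129e-04,  2.74745290e-01, -9.61516915e-01]])
{'clock': 0.15, 'qpos': array([ 1.29842525,  0.33274127, -0.06469958,  1.46072811,  0.02161498,
        1.34990973, -0.08850322]), 'joint_velocities': array([-0.00113878, -0.00164213,  0.00027454, -0.00381139,  0.00084747,
       -0.00215337, -0.00027889]), 'effort': array([ 8.19553788e-04, -6.25828886e+01,  4.94290364e-02, -3.91858721e+01,
        1.62730250e-02,  7.63606746e-03, -1.63900108e-05]), 'ee_pos': array([ 0.15441492, -0.6053363 ,  0.23069929]), 'tcp_rot': array([[ 9.68965030e-01,  2.47197619e-01, -3.28332882e-04],
       [ 2.47197830e-01, -9.68964474e-01,  1.04002148e-03],
       [-6.10520635e-05, -1.08890762e-03, -9.99999405e-01]]), 'contact_force': array([ 0.26184917, -0.34587912, -0.38135897]), 'ft_torque': array([-0.00475632, -0.02502961,  0.03971441]), 'grip_width': 1.0008224614438745}
```

View pics/scene0.png

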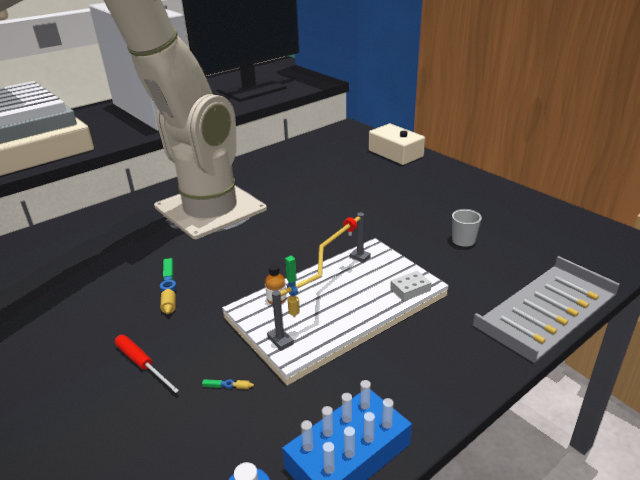

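View pics/side0.png

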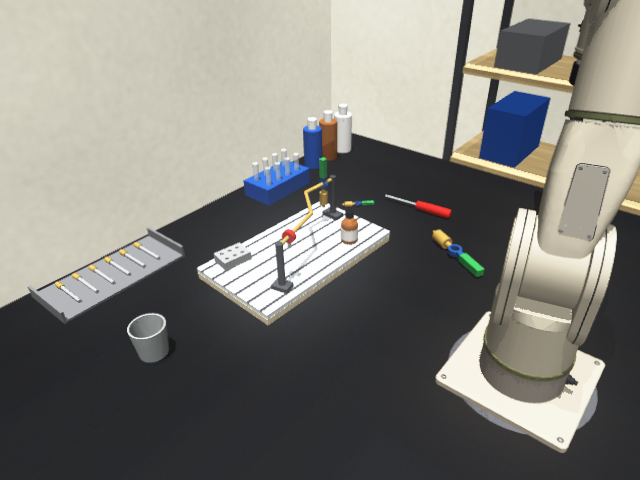

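View pics/wrist0.png

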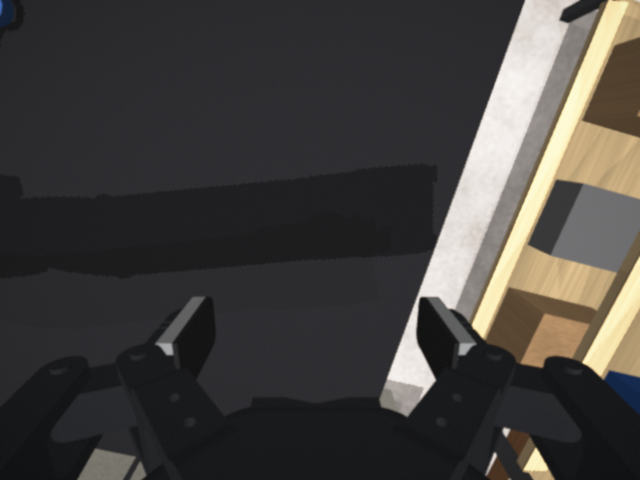

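The scene view shows the plate and rod: start post (280,320), carrier stem (291,268), corners near (320,275) and (321,247), collar (351,225), end post (361,230). The bottle is close behind the carrier at (275,287). Next I'll zoom in.

```bash
cat > h.py <<'E'
import numpy as np, cv2
from scipy.optimize import least_squares
def ray(s,uv):
    d=np.array([(uv[0]-s["cx"])/s["fx"],(uv[1]-s["cy"])/s["fy"]]); u=d.copy()
    for _ in range(20): u=d/(1+s["k1"]*(u@u))
    v=s["orientation"]@np.array([u[0],u[1],1.]); return np.array(s["position"]),v/np.linalg.norm(v)
def onplane(s,uv,z):
    o,v=ray(s,uv); return o+v*(z-o[2])/v[2]
def proj(s,p):
    c=s["orientation"].T@(np.asarray(p,float)-s["position"]); u=c[:2]/c[2]; u=u*(1+s["k1"]*(u@u))
    return np.array([u[0]*s["fx"]+s["cx"],u[1]*s["fy"]+s["cy"]])
def tri(obs):
    A=np.zeros((3,3));b=np.zeros(3)
    R=[ray(s,uv) for s,uv in obs]
    for o,v in R:
        P=np.eye(3)-np.outer(v,v);A+=P;b+=P@o
    x=np.linalg.solve(A,b); return x,[np.linalg.norm((np.eye(3)-np.outer(v,v))@(x-o)) for o,v in R]
def crop(img,x0,y0,x1,y1,k,name):
    c=cv2.resize(img[y0:y1,x0:x1,::-1],None,fx=k,fy=k,interpolation=cv2.INTER_CUBIC)
    cv2.imwrite(name,c)
def masks(img):
    h=cv2.cvtColor(img,cv2.COLOR_RGB2HSV)
    return dict(green=cv2.inRange(h,(50,120,40),(80,255,255)),
      red=cv2.inRange(h,(0,200,60),(6,255,255))|cv2.inRange(h,(174,200,60),(180,255,255)),
      blue=cv2.inRange(h,(100,150,40),(125,255,255)),
      brass=cv2.inRange(h,(15,120,60),(32,255,255)))
def blobs(m,mn=8):
    n,l,st,c=cv2.connectedComponentsWithStats(m)
    return [(st[i].tolist(),c[i].round(1).tolist()) for i in range(1,n) if st[i][4]>=mn]
E
python3 - <<'E'
from rig import r
from h import *
import pickle
S={n:r.snapshot(n) for n in("scene","side")}
pickle.dump(S,open("S0.pkl","wb"))
crop(S["scene"]["image"],215,200,455,380,3,"pics/sc_z.png")
crop(S["side"]["image"],190,145,400,325,3,"pics/si_z.png")
for n in S:
    for k,m in masks(S[n]["image"]).items(): print(n,k,blobs(m))
E
```

```text
scene green [([285, 255, 12, 28, 249], [290.4, 268.3]), ([163, 258, 10, 22, 183], [167.6, 267.2]), ([202, 379, 20, 9, 153], [211.3, 383.1])]
scene red [([344, 218, 13, 13, 109], [350.6, 223.6]), ([115, 335, 37, 34, 534], [132.1, 350.8])]
scene blue [([295, 0, 127, 131, 12446], [364.8, 53.6]), ([160, 276, 16, 15, 162], [167.7, 283.7]), ([287, 282, 10, 14, 67], [292.6, 288.4]), ([221, 379, 13, 10, 78], [226.8, 383.4]), ([282, 390, 130, 90, 5698], [349.4, 445.2]), ([257, 468, 13, 12, 99], [262.0, 474.8]), ([228, 475, 6, 5, 20], [231.2, 477.5])]
scene brass [([634, 213, 6, 16, 52], [637.3, 222.1]), ([354, 216, 6, 6, 22], [357.0, 218.5]), ([296, 224, 54, 63, 366], [323.4, 254.0]), ([266, 274, 18, 16, 218], [274.7, 281.5]), ([280, 287, 12, 9, 46], [285.4, 290.8]), ([160, 289, 16, 25, 325], [167.7, 301.2]), ([587, 292, 11, 8, 50], [592.2, 295.2]), ([288, 296, 11, 20, 177], [292.9, 305.1]), ([577, 300, 12, 8, 52], [582.4, 303.2]), ([567, 308, 11, 8, 52], [572.2, 311.6]), ([556, 316, 12, 9, 55], [561.4, 320.2]), ([612, 319, 28, 93, 1342], [630.2, 373.7]), ([545, 325, 11, 9, 55], [550.2, 329.1
[... 336 characters left out ...]
80, 91, 70, 76, 3703], [513.1, 127.7]), ([244, 126, 78, 79, 2117], [287.4, 172.6]), ([324, 181, 4, 5, 12], [325.3, 183.2]), ([356, 202, 6, 3, 15], [358.2, 202.8]), ([448, 244, 16, 14, 147], [454.8, 249.9])]
side brass [([327, 178, 5, 4, 15], [329.1, 179.6]), ([293, 183, 30, 49, 192], [308.1, 202.9]), ([320, 190, 7, 16, 95], [323.1, 197.1]), ([343, 201, 11, 5, 45], [348.2, 203.1]), ([432, 229, 20, 20, 242], [441.4, 238.2]), ([282, 236, 7, 7, 26], [285.1, 238.9]), ([134, 242, 6, 5, 21], [136.2, 244.2]), ([120, 249, 6, 6, 24], [122.0, 251.4]), ([105, 256, 6, 7, 26], [107.1, 259.0]), ([89, 265, 7, 6, 24], [91.5, 267.0]), ([73, 273, 6, 6, 26], [75.2, 275.3]), ([55, 281, 8, 7, 30], [58.2, 283.9])]
```

View pics/sc_z.png

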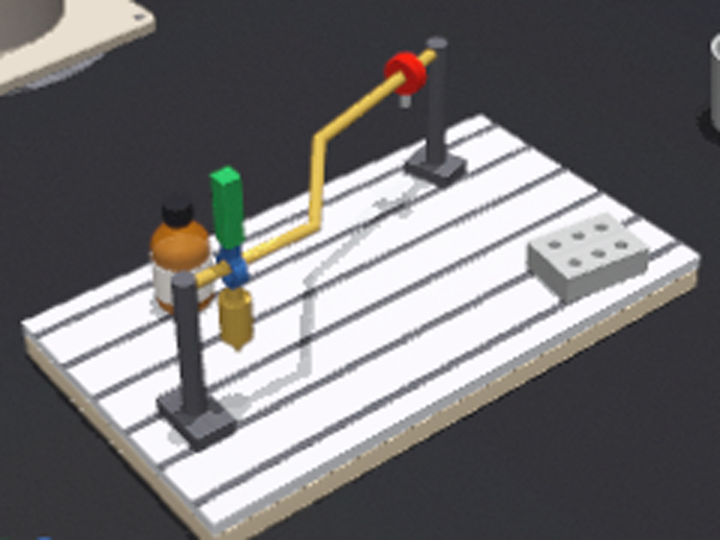

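View pics/si_z.png

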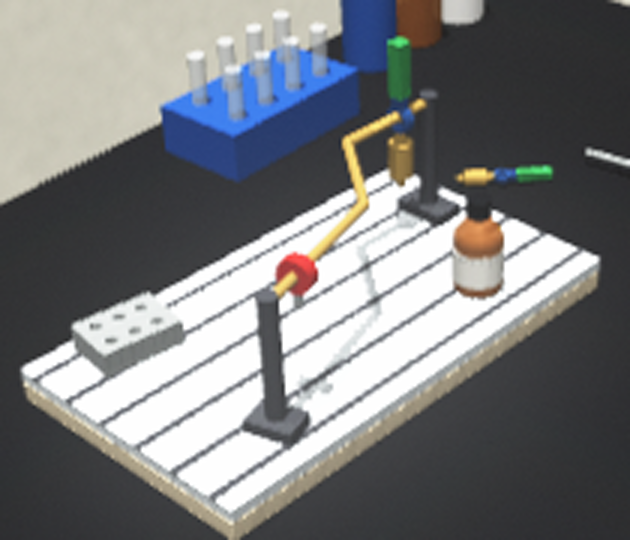

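```bash
python3 - <<'E'
from h import *
import pickle
S=pickle.load(open("S0.pkl","rb"))
A,B=S["scene"],S["side"]
o1=np.array([215,200]);o2=np.array([190,145])
P={}
for n,a,b in [("c1",(315,228),(347,142)),("c2",(320,137),(363,205)),("ps",(185,278),(428,95)),("pe",(436,43),(268,297)),("stem",((290.4-215)*3,(268.3-200)*3),((322.7-190)*3,(167.2-145)*3)),("ring",((292.6-215)*3,(288.4-200)*3),(404,118)),("collar",(405,73),(297,273)),
 ("plateL",(22,325),(598,262)),("plateFar",(487,115),(233,517))]:
    x,e=tri([(A,o1+np.array(a)/3),(B,o2+np.array(b)/3)]); P[n]=x; print(n,x.round(4),np.round(e,4))
for a,b in [("ps","c1"),("c1","c2"),("c2","pe"),("c2","collar")]:
    d=P[b]-P[a]; print(a,b,np.linalg.norm(d),np.degrees(np.arctan2(d[1],d[0])))
# plate corners on z=.03
for uv in [(22,325),(487,115),(700,258),(215,528)]: print("pl",onplane(A,o1+np.array(uv)/3,.03).round(4))
for uv in [(598,260),(22,372),(235,517)]: print("pl side",onplane(B,o2+np.array(uv)/3,.03).round(4))
E
```

```text
c1 [ 0.5972 -0.0928  0.1381] [0.0002 0.0002]
c2 [ 0.5211 -0.0242  0.1394] [0.0007 0.0007]
ps [ 0.5896 -0.1889  0.1442] [0. 0.]
pe [0.4881 0.1151 0.1445] [0.0003 0.0003]
stem [ 0.5921 -0.1549  0.1833] [0.0014 0.0014]
ring [ 0.5896 -0.1545  0.1363] [0.0012 0.0012]
collar [0.4979 0.0753 0.1393] [0.0004 0.0004]
plateL [ 0.4288 -0.2201  0.0246] [0.0016 0.0016]
plateFar [0.4526 0.2027 0.026 ] [0.003 0.003]
ps c1 0.09663655537942926 85.48284157121975
c1 c2 0.10244341175928236 137.9642584261286
c2 pe 0.14321085900968267 103.33866874946509
c2 collar 0.10217681355892258 103.1322449944098
pl [ 0.4331 -0.2238  0.03  ]
pl [0.4588 0.2006 0.03  ]
pl [0.6959 0.1797 0.03  ]
pl [ 0.6726 -0.2374  0.03  ]
pl side [ 0.4268 -0.2137  0.03  ]
pl side [0.6868 0.1875 0.03  ]
pl side [0.4461 0.2027 0.03  ]
```

```bash
cat >> h.py <<'E'
def R(yaw): # tool x heading yaw, z down
    c,s=np.cos(yaw),np.sin(yaw); return np.array([[c,s,0],[s,-c,0],[0,0,-1.]])
E
python3 - <<'E'
from rig import r
from h import *
import pickle
A=pickle.load(open("S0.pkl","rb"))
print("bottle",onplane(A["side"],np.array([190,145])+np.array([478,293])/3,.03).round(3), "cap",tri([(A["side"],np.array([190,145])+np.array([480,197])/3),(A["scene"],np.array([215,200])+np.array([178,200])/3)])[0])
p=[.46,-.03,.27]; yaw=np.radians(-3.5)
r.movep(p,R(yaw))
r.pause(0.3)
s=r.snapshot("wrist"); pickle.dump(s,open("W1.pkl","wb"))
cv2.imwrite("pics/w1.png",s["image"][:,:,::-1])
st=r.sense();print(st["clock"],st["ee_pos"],st["qpos"],st["tcp_rot"][:,0],s["position"],st["contact_force"])
for k,m in masks(s["image"]).items(): print(k,blobs(m,30))
E
```

```text
bottle [ 0.477 -0.112  0.03 ] cap [ 0.48436655 -0.12129857  0.11395417]
2.925 [ 0.45999989 -0.03012881  0.26996919] [ 0.83083914 -0.01651909 -0.83935603  1.77474522 -0.01263602  1.37797258
 -1.63814272] [ 9.98120525e-01 -6.12814088e-02 -8.31439767e-05] [ 0.52845544 -0.03486973  0.41262322] [-0.78860941  0.01730492  0.04248198]
green [([481, 0, 71, 46, 1924], [515.8, 20.5]), ([574, 67, 30, 30, 458], [589.0, 82.2])]
red [([179, 176, 11, 15, 62], [183.4, 182.5]), ([616, 188, 15, 78, 270], [621.1, 225.4]), ([183, 192, 13, 16, 66], [190.4, 200.4])]
blue [([465, 26, 24, 37, 401], [477.4, 47.7]), ([562, 52, 21, 21, 254], [573.1, 63.0]), ([488, 325, 30, 26, 457], [502.3, 337.7])]
brass [([544, 29, 26, 29, 481], [556.5, 43.0]), ([492, 35, 30, 15, 243], [510.5, 44.1]), ([186, 36, 290, 160, 4223], [352.7, 100.9]), ([140, 192, 29, 20, 334], [154.0, 201.7]), ([504, 278, 43, 53, 1291], [525.4, 304.2])]
```

View pics/w1.png

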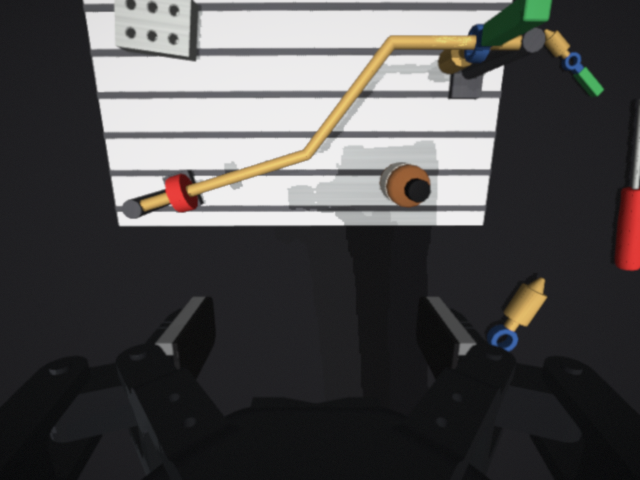

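```bash
cat >> h.py <<'E'
def legs(s,img,segs,z=.14,half=9):
    """segs: list of (uv0,uv1) approx; return world line fits (pt,dir) from brass mask"""
    h=cv2.cvtColor(img,cv2.COLOR_RGB2HSV); m=cv2.inRange(h,(14,90,60),(34,255,255))
    out=[]
    vv,uu=np.nonzero(m); P=np.c_[uu,vv].astype(float)
    for a,b in segs:
        a,b=np.array(a,float),np.array(b,float);L=np.linalg.norm(b-a);d=(b-a)/L;n=np.array([-d[1],d[0]])
        t=(P-a)@d;w=(P-a)@n;k=(t>0)&(t<L)&(abs(w)<half)
        # centre of silhouette: mean of w per bin of t
        C=[]
        for i in range(int(L)):
            q=k&(t>=i)&(t<i+1)
            if q.sum()>=4: C.append(a+d*(i+.5)+n*.5*(w[q].min()+w[q].max()))
        W=np.array([onplane(s,c,z)[:2] for c in C]).astype(np.float32)
        vx,vy,x0,y0=cv2.fitLine(W,cv2.DIST_HUBER,0,.001,.001).ravel()
        dd=np.array([vx,vy]);e=onplane(s,b,z)[:2]-onplane(s,a,z)[:2]
        if dd@e<0: dd=-dd
        res=(W-[x0,y0])@np.array([-dd[1],dd[0]])
        out.append((np.array([x0,y0]),dd,res.std(),len(W)))
    return out
def inter(l1,l2):
    A=np.c_[l1[1],-l2[1]];t=np.linalg.solve(A,l2[0]-l1[0]);return l1[0]+t[0]*l1[1]
E
python3 - <<'E'
from h import *
import pickle
s=pickle.load(open("W1.pkl","rb"));im=s["image"]
L=legs(s,im,[((464,42),(398,42)),((383,50),(314,145)),((298,157),(206,186))])
for l in L: print(l[0],np.degrees(np.arctan2(l[1][1],l[1][0])),l[2],l[3])
c1,c2=inter(L[0],L[1]),inter(L[1],L[2]);print("c1",c1,"c2",c2,np.linalg.norm(c2-c1))
print("start post",onplane(s,(533,40),.147),"end",onplane(s,(132,208),.147), "stem top",onplane(s,(537,9),.208))
print("bottle cap",onplane(s,(417,190),.115))
# collar: face along axis
pe=onplane(s,(132,208),.147)[:2];print(np.linalg.norm(pe-c2))
x0,y0,x1,y1=150,150,230,230
crop(im,x0,y0,x1,y1,6,"pics/w1col.png");crop(im,420,0,560,90,5,"pics/w1car.png")
E
```

```text
[ 0.59357136 -0.12012468] 85.577736 0.0001702405 65
[ 0.5500365  -0.05302981] 138.33348 0.00026210034 117
[0.5113451  0.01603808] 103.06955 0.0002081226 96
c1 [ 0.59562284 -0.09359801] c2 [ 0.5214793 -0.0276162] 0.09925151
start post [ 0.58918724 -0.19091517  0.147     ] end [0.48924911 0.11255156 0.147     ] stem top [ 0.58987031 -0.15567762  0.208     ]
bottle cap [ 0.48463787 -0.12090966  0.115     ]
0.14382554057225913
```

View pics/w1car.png

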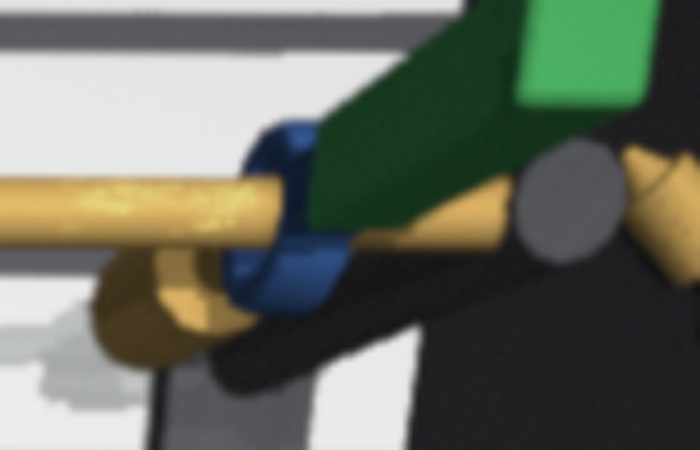

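View pics/w1col.png

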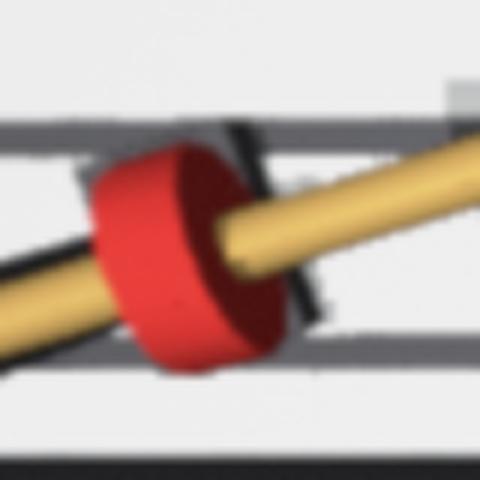

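```bash
python3 - <<'E'
from rig import r
from h import *
pts=[((.591,-.155),-4),((.5956,-.0936),20),((.56,-.06),48),((.5215,-.0276),30),((.50,.06),13)]
for off in (0,180,90,-90):
    print(off)
    for p,y in pts:
        q=r.inverse_kinematics([*p,.168],R(np.radians(y+off))); print(None if q is None else np.round(q,2))
q=r.inverse_kinematics([.53,-.06,.27],R(np.radians(85)));print(q)
E
```

```text
0
[ 0.81  0.47 -0.83  1.55  0.35  1.28 -1.7 ]
[ 0.76  0.47 -0.88  1.57  0.37  1.28 -1.4 ]
[ 0.75  0.37 -0.88  1.67  0.3   1.24 -0.93]
[ 0.75  0.26 -0.88  1.78  0.22  1.2  -1.25]
[ 0.66  0.23 -0.96  1.82  0.2   1.2  -1.71]
180
[ 0.93  0.54 -1.01  1.54  0.47  1.32  1.36]
[ 0.96  0.65 -1.24  1.56  0.62  1.38  1.58]
[ 0.98  0.54 -1.24  1.67  0.52  1.32  2.06]
[ 1.    0.4  -1.23  1.77  0.4   1.26  1.76]
[ 0.86  0.34 -1.23  1.81  0.34  1.23  1.33]
90
[ 0.83  0.48 -0.86  1.55  0.37  1.29 -0.14]
[ 0.79  0.49 -0.94  1.57  0.4   1.29  0.15]
[ 0.82  0.4  -0.98  1.67  0.35  1.26  0.61]
[ 0.8   0.28 -0.95  1.78  0.24  1.21  0.3 ]
[ 0.68  0.24 -0.98  1.82  0.21  1.2  -0.14]
-90
[-0.65  0.59  1.16  1.63 -0.56  1.3  -2.6 ]
[-0.35  0.35  0.54  1.63 -0.19  1.21 -2.57]
[ 0.74  0.36 -0.87  1.68  0.29  1.24 -2.49]
[-0.52  0.16  0.54  1.84 -0.09  1.17 -2.57]
None
[ 0.8101166   0.20499565 -0.88643568  1.60741645  0.16059159  1.40559896
 -0.17983121]
```

```bash
python3 - <<'E'
from rig import r
from h import *
import pickle
r.movep([.57,-.15,.27],R(np.radians(86)))
r.pause(0.3)
s=r.snapshot("wrist"); pickle.dump(s,open("W2.pkl","wb"))
cv2.imwrite("pics/w2.png",s["image"][:,:,::-1])
st=r.sense();print(st["clock"],st["ee_pos"],st["tcp_rot"][:,0],s["position"],st["contact_force"])
for k,m in masks(s["image"]).items(): print(k,blobs(m,30))
E
```

```text
4.6667 [ 0.56993897 -0.14990796  0.27011462] [ 6.98227256e-02  9.97559386e-01 -2.40364634e-04] [ 0.5736601  -0.08062835  0.41281072] [-0.5155127  -0.61545531  0.14182213]
green [([337, 235, 25, 40, 812], [348.7, 254.8]), ([5, 273, 67, 39, 1375], [36.3, 291.0]), ([320, 331, 22, 23, 237], [330.2, 342.4])]
red []
blue [([494, 194, 129, 158, 12374], [548.3, 265.5]), ([330, 230, 8, 15, 93], [333.2, 236.5]), ([350, 230, 7, 9, 36], [353.6, 233.1]), ([62, 296, 43, 29, 728], [83.1, 308.4]), ([338, 320, 15, 15, 117], [344.5, 327.8])]
brass [([209, 0, 143, 233, 2948], [288.1, 118.0]), ([349, 302, 21, 22, 257], [359.4, 312.7]), ([100, 309, 55, 34, 1165], [127.4, 325.1])]
```

View pics/w2.png

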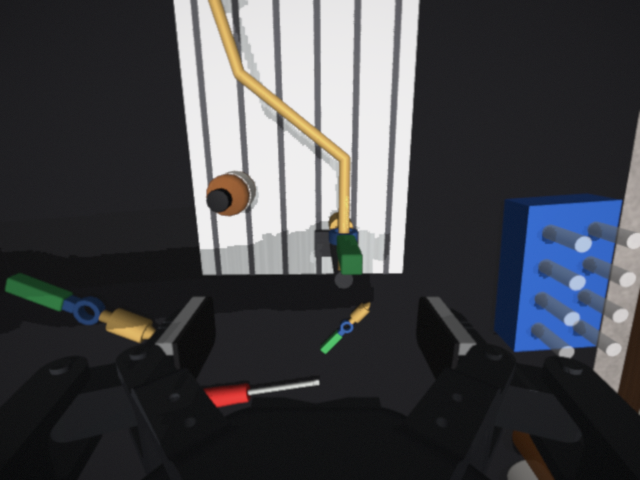

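```bash
python3 - <<'E'
from h import *
import pickle
W1=pickle.load(open("W1.pkl","rb"));W2=pickle.load(open("W2.pkl","rb"))
L1=legs(W1,W1["image"],[((464,42),(398,42)),((383,50),(314,145)),((298,157),(206,186))])
L2=legs(W2,W2["image"],[((344,224),(345,165)),((337,151),(248,81)),((235,68),(218,10))])
b=[]
for L in(L1,L2):
    for l in L: print(l[0],np.degrees(np.arctan2(l[1][1],l[1][0])).round(2),l[2].round(5),l[3])
    c1,c2=inter(L[0],L[1]),inter(L[1],L[2]);print("c1",c1,"c2",c2,np.linalg.norm(c2-c1)); b.append((c1,c2))
def R2(y): y=np.radians(y);return np.array([[np.cos(y),-np.sin(y)],[np.sin(y),np.cos(y)]])
for i in(0,1):
    # p_est = p + R(yaw) e
    M=R2(-3.5)-R2(86); e=np.linalg.solve(M,b[0][i]-b[1][i]); print("e hand",e, "corrected",b[0][i]-R2(-3.5)@e, b[1][i]-R2(86)@e)
crop(W2["image"],310,210,390,290,7,"pics/w2car.png")
E
```

```text
[ 0.59357136 -0.12012468] 85.58 0.00017 65
[ 0.5500365  -0.05302981] 138.33 0.00026 117
[0.5113451  0.01603808] 103.07 0.00021 96
c1 [ 0.59562284 -0.09359801] c2 [ 0.5214793 -0.0276162] 0.09925151
[ 0.5937905  -0.11697996] 86.06 0.00035 59
[ 0.5576519 -0.0595747] 138.11 0.00023 113
[ 0.5162862  -0.00466096] 103.65 0.00017 60
c1 [ 0.595411  -0.0934391] c2 [ 0.5218173  -0.02743636] 0.098855406
e hand [1.84047502e-04 3.87008392e-05] corrected [ 0.59543677 -0.0936254 ] [ 0.59543677 -0.0936254 ]
e hand [-6.22609534e-05 -2.64701387e-04] corrected [ 0.52155761 -0.02735579] [ 0.52155761 -0.02735579]
```

View pics/w2car.png

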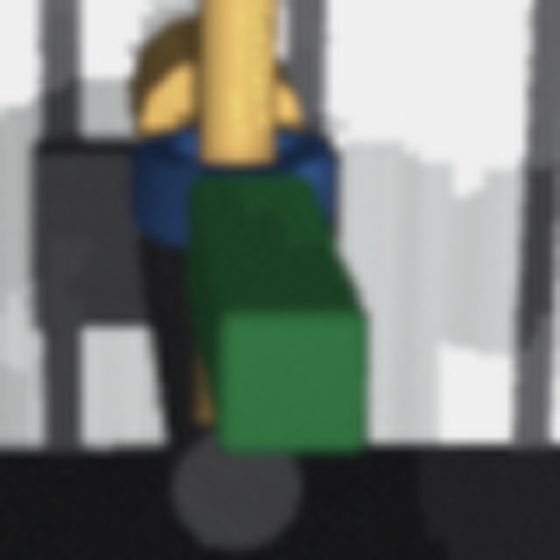

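```bash
python3 - <<'E'
from rig import r
from h import *
import pickle
W2=pickle.load(open("W2.pkl","rb"))
g=onplane(W2,(310+292/7-.4,210+380/7-.4),.208);print("stem top",g)
c1=np.array([.5954,-.0936]);d=np.array([np.cos(np.radians(85.9)),np.sin(np.radians(85.9))])
v=g[:2]-c1;print("along",v@d,"lat",v@np.array([-d[1],d[0]]))
p=c1+d*(v@d)+np.array([-d[1],d[0]])*(v@np.array([-d[1],d[0]]))*.5
yaw=np.radians(-4.1)
r.grip(0.6,40)
r.movep([*p,.27],R(yaw))
r.movel([*p,.225],max_speed=.1)
r.pause(.2)
s=r.snapshot("wrist");pickle.dump(s,open("W3.pkl","wb"));cv2.imwrite("pics/w3.png",s["image"][:,:,::-1])
st=r.sense();print(st["clock"],st["ee_pos"],st["qpos"],st["contact_force"],st["grip_width"])
E
```

```text
stem top [ 0.59133325 -0.15564787  0.208     ]
along -0.06217984313713412 lat -0.00037992335679194706
7.3083 [ 0.59143114 -0.15564689  0.22563692] [ 0.64649074  0.36449875 -0.59467499  1.48275963  0.20604336  1.35622742
 -1.60367003] [-0.33607411  0.55511183  0.41602065] 0.6032816928328562
```

View pics/w3.png

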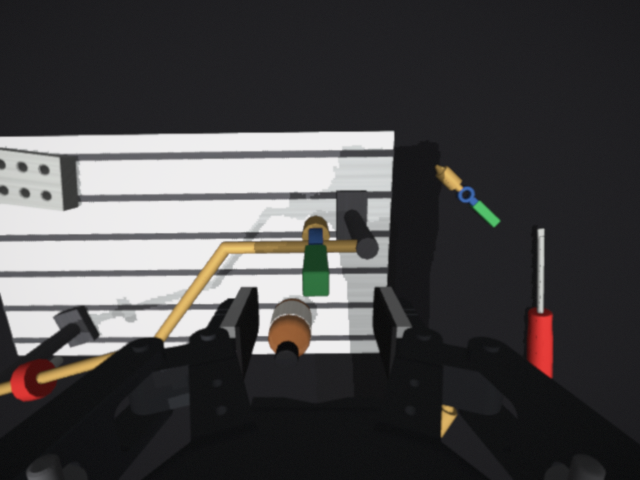

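The stem (315,270) sits midway between the pads (columns 240 to 392), so I'll descend and grip.

```bash
python3 - <<'E'
from rig import r
from h import *
import pickle
st=r.sense();p=st["ee_pos"][:2]
f0=st["contact_force"]
hit=r.movel([.5914,-.1556,.169],max_speed=.08,max_force=4);print("hit",hit)
r.pause(.2);f1=r.sense()["contact_force"]
r.grip(0.0,40);r.pause(.3)
st=r.sense();print(st["clock"],st["ee_pos"],f1,st["contact_force"],st["ft_torque"],st["grip_width"]*85)
s=r.snapshot("wrist");pickle.dump(s,open("W4.pkl","wb"));cv2.imwrite("pics/w4.png",s["image"][:,:,::-1])
E
```

```text
hit False
9.075 [ 0.5914763  -0.15564684  0.16915391] [ 0.07290108 -0.38768356 -0.55003805] [-1.02304542  0.29102929  1.07947431] [-0.07909575  0.14141487 -0.04624835] 13.446656392387977
```

View pics/w4.png

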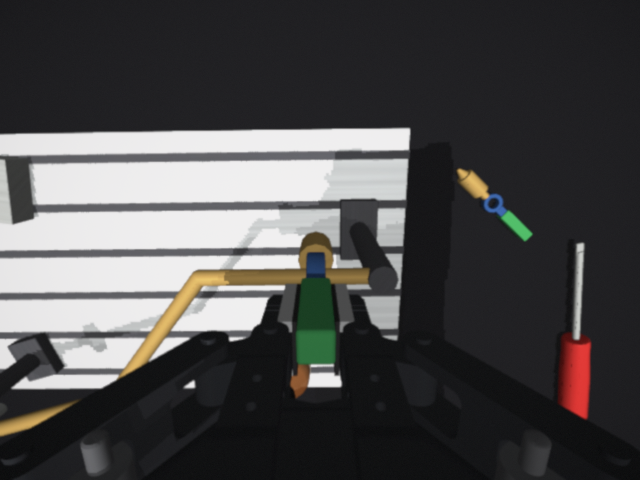

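Gripped: 13.4 mm opening, and no disturbance showed in the forces. Next I'll lift 3 mm to centre the bore and run along leg 1 under a force guard.

```bash
cat > path.py <<'E'
from h import *
u=lambda a:np.array([np.cos(np.radians(a)),np.sin(np.radians(a))])
C1=np.array([.5954,-.0936]);C2=np.array([.5216,-.0274]);A1,A3=85.9,103.15
L12=np.linalg.norm(C2-C1)
def rod(s): # s=0 at C1
    if s<0: return C1+u(A1)*s
    if s<L12: return C1+(C2-C1)*s/L12
    return C2+u(A3)*(s-L12)
def pose(s,h=5.5):
    a,b=rod(s-h),rod(s+h);d=(b-a)/np.linalg.norm(b-a);n=np.array([-d[1],d[0]])
    lat=[(rod(t)-a)@n for t in np.linspace(s-h,s+h,23)]
    # centre: chord midpoint along, mid-range laterally
    al=(rod(s)-a)@d
    c=a+d*al+n*.5*(max(lat)+min(lat))
    return c,np.arctan2(d[1],d[0])-np.pi/2,d,n
E
python3 - <<'E'
from rig import r
from path import *
import json
z=.172
r.movel([.5914,-.1556,z],max_speed=.03);r.pause(.25)
F=np.mean([r.sense()["contact_force"] for _ in range(1)],axis=0);st=r.sense();print(st["clock"],st["ee_pos"],F,st["ft_torque"])
c,y,d,n=pose(-.055)
print("lat of tcp",(st["ee_pos"][:2]-C1)@n, "along",(st["ee_pos"][:2]-C1)@d)
for s in(-.055,-.035,-.012):
    c,y,d,n=pose(s)
    hit=r.movel([*c,z],R(y),max_speed=.03,max_force=4)
    st=r.sense();f=st["contact_force"];print(s,hit,st["clock"],st["ee_pos"],f.round(2),"fn",(f[:2]@n).round(2),"fd",(f[:2]@d).round(2))
    if hit:break
r.pause(.2);st=r.sense();print(st["contact_force"],st["ft_torque"])
s=r.snapshot("wrist");cv2.imwrite("pics/w5.png",s["image"][:,:,::-1])
s=r.snapshot("scene");crop(s["image"],215,200,455,380,3,"pics/sc5.png")
E
```

```text
9.625 [ 0.59127129 -0.15560307  0.17176107] [ 1.09568661 -0.95146113 -2.82793498] [-0.03746738  0.02529661 -0.03612362]
lat of tcp 0.009217048614937268 along -0.06145301414910565Traceback (most recent call last):
  File "<stdin>", line 11, in <module>
rig.MotionError: the arm cannot follow that straight line within its joint ranges
```

The half-length had the wrong unit (m versus mm), and the line was refused before anything moved. Fixing it.

```bash
sed -i 's/h=5.5/h=.0055/' path.py
cat > leg1.py <<'E'
from rig import r
from path import *
z=.172
for s in np.r_[-.02:.125:.005]:
    c,y,d,n=pose(s); 
    if r.inverse_kinematics([*c,z],R(y)) is None: print("no ik",s)
c,y,d,n=pose(-.055)
st=r.sense();print("lat of tcp",(st["ee_pos"][:2]-C1)@n, "along",(st["ee_pos"][:2]-C1)@d)
for s in(-.055,-.035,-.012):
    c,y,d,n=pose(s)
    hit=r.movel([*c,z],R(y),max_speed=.03,max_force=4)
    st=r.sense();f=st["contact_force"];print(s,hit,st["clock"],st["ee_pos"],f.round(2),"fn",(f[:2]@n).round(2),"fd",(f[:2]@d).round(2))
    if hit:break
r.pause(.2);st=r.sense();print(st["contact_force"],st["ft_torque"])
s=r.snapshot("wrist");cv2.imwrite("pics/w5.png",s["image"][:,:,::-1])
s=r.snapshot("scene");crop(s["image"],215,200,455,380,3,"pics/sc5.png")
E
python3 leg1.py
```

```text
lat of tcp -0.0003149154714151608 along -0.06213958288744913
-0.055 False 10.0167 [ 0.59152669 -0.14803074  0.17205603] [ 0.21  0.37 -1.92] fn -0.18 fd 0.38
-0.035 False 10.8333 [ 0.59286477 -0.12877051  0.17198549] [-1.23 -0.2  -2.3 ] fn 1.21 fd -0.28
-0.012 False 11.75 [ 0.59452743 -0.10583529  0.17200753] [-0.33  0.02 -2.05] fn 0.33 fd -0.0
[ 0.14621884  0.32747231 -3.3312717 ] [ 0.02191413 -0.01509226 -0.00398373]
```

View pics/w5.png

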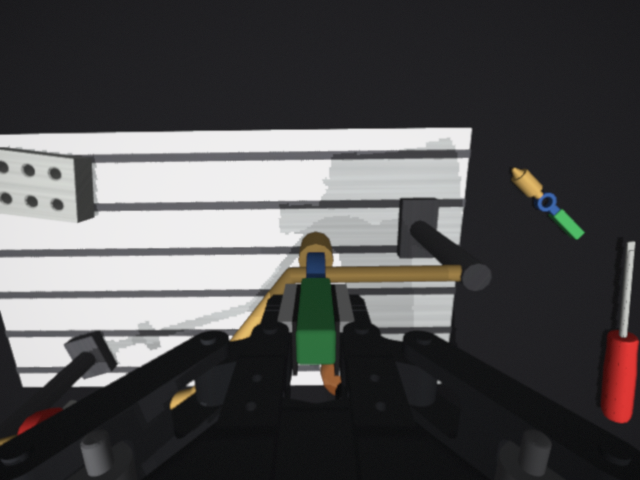

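View pics/sc5.png

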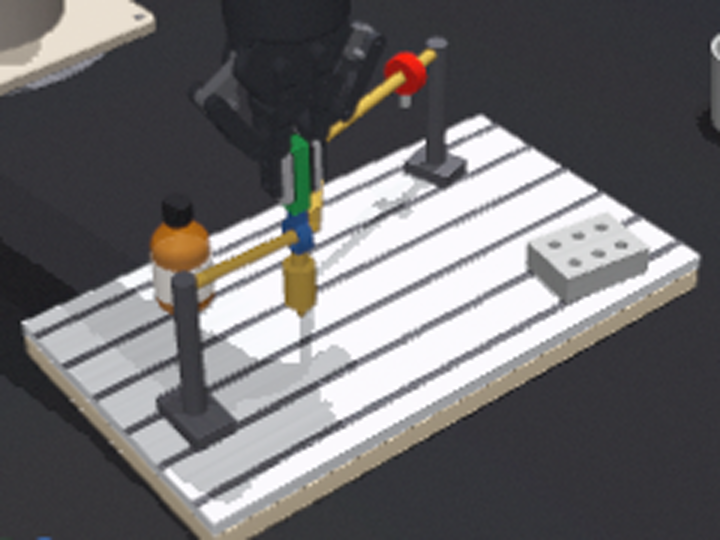

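Leg 1 ran freely, with about 0.7 N of noise. Now corner one in 1.5 mm steps with force monitoring.

```bash
cat > corner.py <<'E'
import sys
from rig import r
from path import *
s0,s1,ds=map(float,sys.argv[1:4]); z=.172
off=np.array(eval(sys.argv[4])) if len(sys.argv)>4 else np.zeros(2)
for s in np.arange(s0,s1+1e-6,ds):
    for k in range(6):
        c,y,d,n=pose(s); hit=r.movel([*(c+off),z],R(y),max_speed=.012,max_force=4)
        F=[]
        for _ in range(3): r.pause(.02);F.append(r.sense()["contact_force"])
        st=r.sense();f=np.mean(F,axis=0);fn,fd=f[:2]@n,f[:2]@d
        if hit or abs(fn)>1.5 or abs(fd)>1.5: print("%.4f"%s,hit,round(st["clock"],2),"f",f.round(1),"fn %.2f fd %.2f"%(fn,fd),"t",st["ft_torque"].round(3),"off",(off*1e3).round(2))
        if abs(fn)>1.5: off=off+n*np.clip(fn*1e-4,-4e-4,4e-4)   # give way
        if not hit: break
    else: print("STOP",s);break
st=r.sense();print("end",s,st["clock"],st["ee_pos"],(st["ee_pos"][:2]-(pose(s)[0]+off)).round(5),f.round(2),"off",off.tolist())
E
python3 corner.py -.0105 .0105 .0015
python3 - <<'E'
from rig import r
from h import *
s=r.snapshot("wrist");cv2.imwrite("pics/w6.png",s["image"][:,:,::-1])
s=r.snapshot("scene");crop(s["image"],215,200,455,380,3,"pics/sc6.png")
E
```

```text
end 0.010499999999999994 16.9417 [ 0.5875751  -0.08658838  0.17202188] [-1.e-05  0.e+00] [-0.06  0.03 -2.28] off [0.0, 0.0]
```

View pics/w6.png

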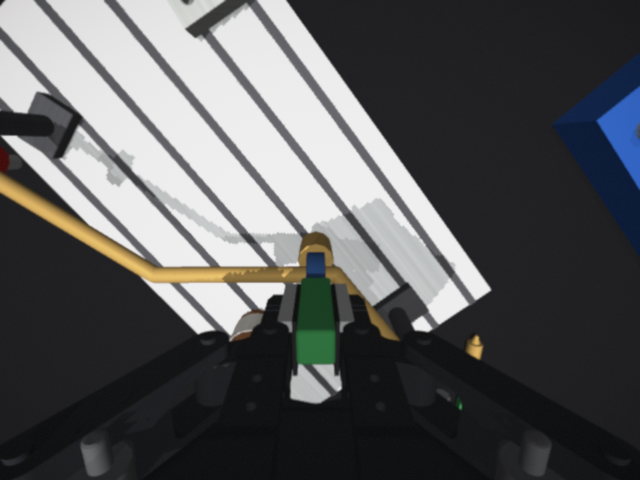

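View pics/sc6.png

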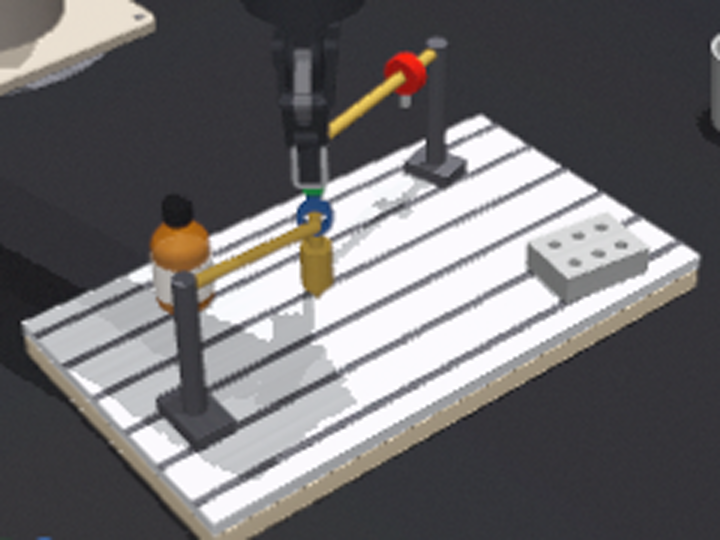

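Corner one was passed with no contact: the ring (316,264) sits square on leg 2 (rod at row 273). Leg 2 and corner two come next.

```bash
python3 - <<'E'
from rig import r
from path import *
z=.172
for s in(.03,.06,L12-.012):
    c,y,d,n=pose(s)
    hit=r.movel([*c,z],R(y),max_speed=.03,max_force=4)
    st=r.sense();f=st["contact_force"];print(s,hit,st["clock"],f.round(2),"fn",(f[:2]@n).round(2),"fd",(f[:2]@d).round(2))
    if hit:break
s=r.snapshot("wrist");cv2.imwrite("pics/w7.png",s["image"][:,:,::-1])
E
python3 corner.py .0886 .1096 .0015
python3 - <<'E'
from rig import r
from h import *
import pickle
r.pause(.1)
s=r.snapshot("wrist");cv2.imwrite("pics/w8.png",s["image"][:,:,::-1]);pickle.dump(s,open("W8.pkl","wb"))
s=r.snapshot("side");crop(s["image"],190,145,400,325,3,"pics/si8.png")
E
```

```text
0.03 False 17.8417 [-0.07 -1.03 -1.94] fn 0.81 fd -0.64
0.06 False 18.9917 [-0.79 -0.96 -2.19] fn 1.24 fd -0.05
0.08714070808704169 False 20.05 [ 0.55 -0.63 -2.28] fn 0.1 fd -0.83
end 0.10960000000000002 24.95 [ 0.51920668 -0.0171708   0.17200198] [-1.e-05  4.e-05] [ 0.07  0.36 -2.23] off [0.0, 0.0]
```

View pics/w8.png

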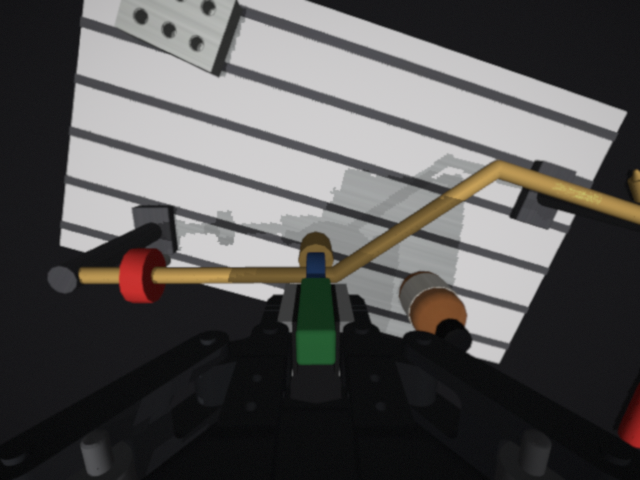

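View pics/si8.png

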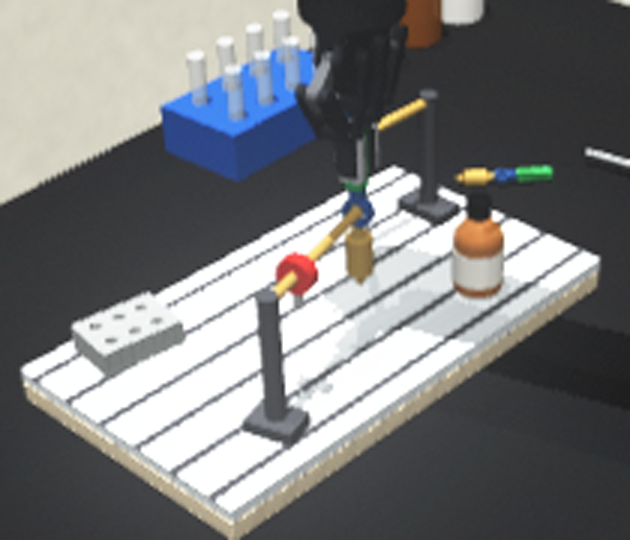

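Corner two was passed with no force, and leg 3 is level with the ring at row 275. Next: locate the collar face and approach it.

```bash
python3 - <<'E'
from path import *
import pickle
W1=pickle.load(open("W1.pkl","rb"));W8=pickle.load(open("W8.pkl","rb"))
d=u(A3)
for uv in[(189.7,192.5)]:
    p=onplane(W1,uv,.14);print("W1 face",p,(p[:2]-C2)@d)
m=masks(W8["image"])["red"];print(blobs(m,20))
vv,uu=np.nonzero(m);k=(vv>225)&(vv<325)&(uu<220)
for row in (255,265,275,285,295): 
    q=uu[k&(vv==row)]
    print(row,q.min() if len(q) else None,q.max() if len(q) else None)
print("face right edge as rim z=.155:",(onplane(W8,(158,250),.155)[:2]-C2)@d)
crop(W8["image"],100,235,200,315,8,"pics/w8col.png")
E
```

```text
W1 face [0.49767476 0.06758328 0.14      ] 0.09793563064597752
[([125, 249, 28, 53, 259], [140.8, 263.2]), ([621, 397, 19, 48, 397], [631.7, 424.1])]
255 126 148
265 142 144
275 143 143
285 143 143
295 145 147
face right edge as rim z=.155: 0.08758661854780193
```

View pics/w8col.png

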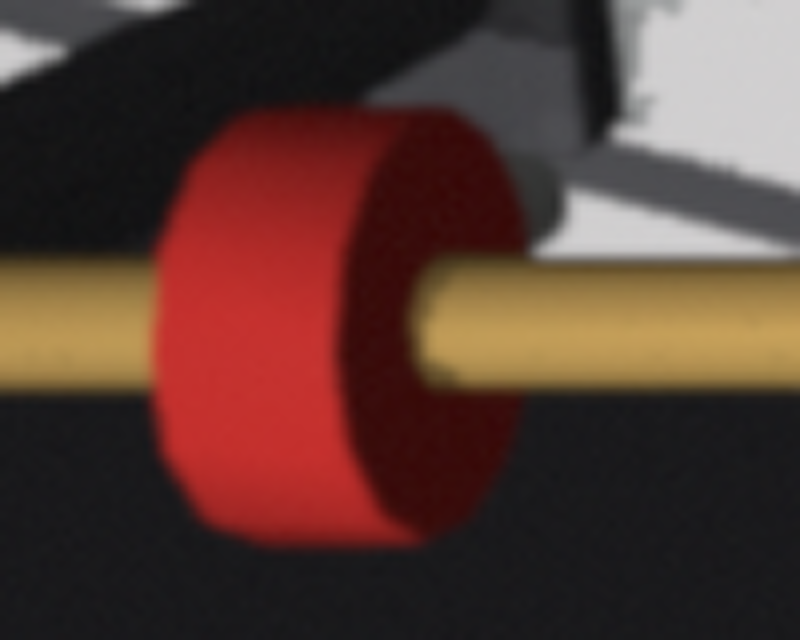

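```bash
python3 - <<'E'
from path import *
from rig import r
import pickle
W8=pickle.load(open("W8.pkl","rb"));d=u(A3)
a=(onplane(W8,(142.3,275),.155)[:2]-C2)@d;b=(onplane(W8,(151.7,275.5),.1445)[:2]-C2)@d;print("face",a,b)
face=.5*(a+b)
sf=L12+face-.005-.004
z=.172
for s,zz in((.13,z),(L12+.06,z),(sf,z),(sf,.1693)):
    c,y,dd,n=pose(s)
    hit=r.movel([*c,zz],R(y),max_speed=.03,max_force=4)
    st=r.sense();f=st["contact_force"];print(round(s,4),hit,st["clock"],f.round(2),"fn",(f[:2]@n).round(2),"fd",(f[:2]@dd).round(2))
    if hit:break
r.pause(.15)
print(r.sense()["contact_force"],r.sense()["ft_torque"])
s=r.snapshot("wrist");cv2.imwrite("pics/w9.png",s["image"][:,:,::-1]);pickle.dump((s,sf),open("W9.pkl","wb"))
s=r.snapshot("side");crop(s["image"],220,185,340,275,6,"pics/si9.png")
E
```

```text
face 0.09718841942948175 0.09788519886282428
0.13 False 25.9833 [-0.06  0.13 -2.02] fn 0.03 fd 0.14
0.1591 False 27.1083 [ 0.36 -0.85 -1.79] fn -0.16 fd -0.91
0.1877 False 28.2083 [ 0.96  1.15 -3.44] fn -1.19 fd 0.9
0.1877 False 28.4583 [-0.19  0.31 -2.94] fn 0.12 fd 0.35
[-0.58623764 -0.18508539 -2.32805168] [-0.02245903  0.04298871 -0.01996193]
```

View pics/w9.png

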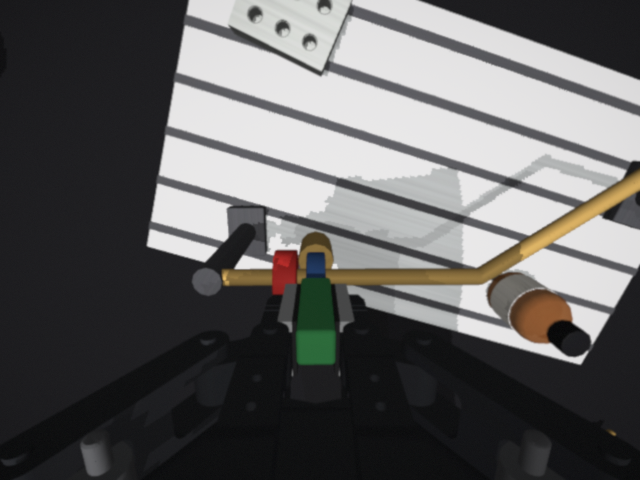

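View pics/si9.png

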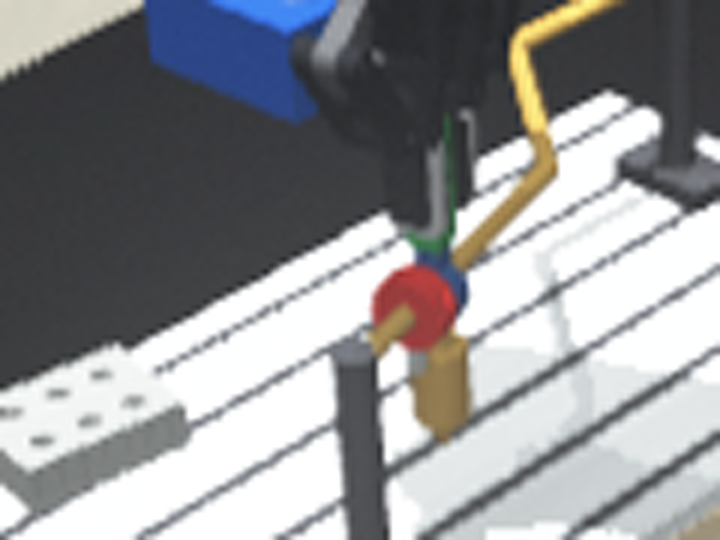

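The gap is visible in the wrist view: collar right edge at about column 297, ring left edge at about 306. Closing it in small guarded steps.

```bash
cat > touch.py <<'E'
from rig import r
from path import *
import pickle
sf=pickle.load(open("W9.pkl","rb"))[1];z=.1693
c,y,d,n=pose(sf)
def rd(k=8):
    F=[]
    for _ in range(k): r.pause(.02);F.append(r.sense()["contact_force"][:2]@d)
    return np.mean(F)
f0=rd();print("f0",f0)
s=sf
while s<sf+.0075:
    s+=.0005;c=pose(s)[0]
    hit=r.movel([*c,z],max_speed=.006,max_force=3.5)
    f=rd(6);st=r.sense();print("%.4f"%(s-sf),hit,round(st["clock"],2),"df %.2f"%(f-f0),"along",round((st["ee_pos"][:2]-C2)@d,5))
    if f-f0<-1.3: break
s=r.snapshot("wrist");cv2.imwrite("pics/w10.png",s["image"][:,:,::-1]);crop(s["image"],255,225,375,315,6,"pics/w10z.png")
E
python3 touch.py
```

```text
f0 -0.28245678087434384
0.0005 False 29.19 df 0.42 along 0.08905
0.0010 False 29.54 df 0.08 along 0.08954
0.0015 False 29.89 df 0.22 along 0.09003
0.0020 False 30.24 df 0.39 along 0.09054
0.0025 False 30.59 df -0.08 along 0.09103
0.0030 False 30.94 df 0.54 along 0.09154
0.0035 False 31.29 df 0.11 along 0.09205
0.0040 False 31.64 df 0.40 along 0.09252
0.0045 False 31.99 df 0.26 along 0.09307
0.0050 False 32.34 df -0.45 along 0.09343
0.0055 False 32.69 df -3.35 along 0.09358
```

View pics/w10z.png

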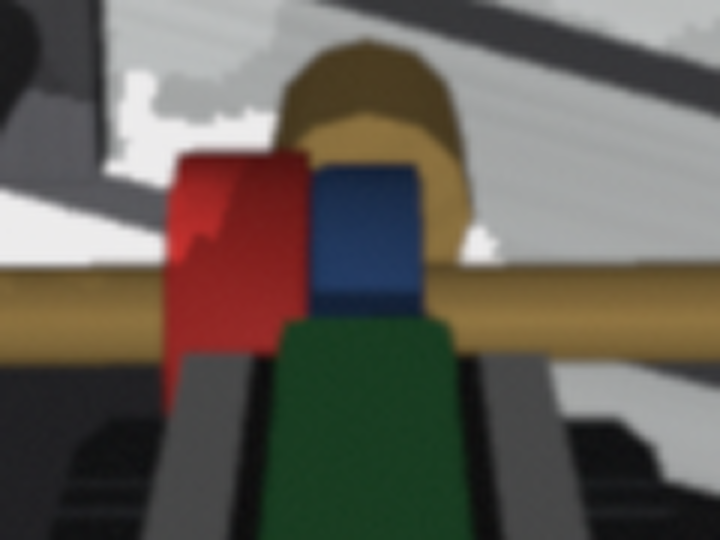

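Contact: 3.4 N along the leg, and the picture shows no gap between red (to column 310 in the crop) and blue (from 312). Releasing.

```bash
python3 - <<'E'
from rig import r
from path import *
import pickle
r.grip(0.5);r.pause(.4)
st=r.sense();print(st["clock"],st["grip_width"],st["contact_force"])
s=r.snapshot("wrist");crop(s["image"],255,225,375,315,6,"pics/w11z.png")
E
```

```text
33.5333 0.502257050175927 [-0.06232826  0.22402192 -0.3356487 ]
```

View pics/w11z.png

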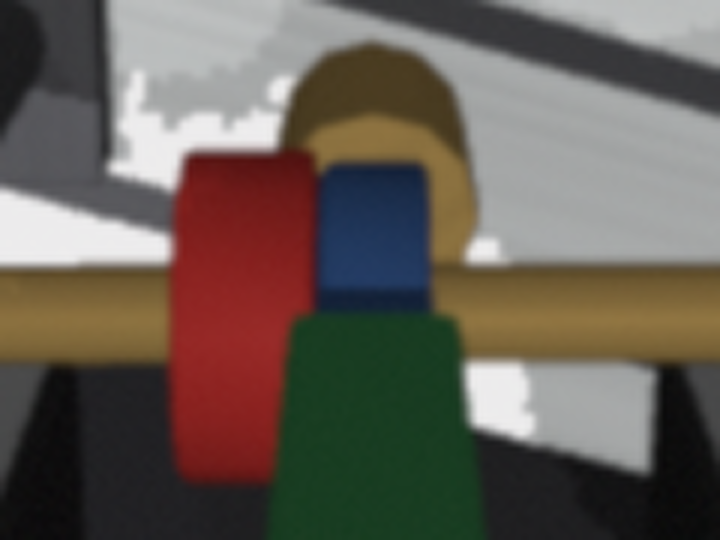

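Still touching after release: both edges shifted together as the arm relaxed. Retreating straight up and checking.

```bash
python3 - <<'E'
from rig import r
from path import *
import pickle
p=r.sense()["ee_pos"]
hit=r.movel([p[0],p[1],.24],max_speed=.06,max_force=3);print(hit)
if not hit: r.movel([p[0],p[1],.30],max_speed=.1)
r.pause(.3)
st=r.sense();print(st["clock"],st["ee_pos"],st["contact_force"])
s=r.snapshot("wrist");cv2.imwrite("pics/w12.png",s["image"][:,:,::-1]);crop(s["image"],255,160,375,250,6,"pics/w12z.png")
pickle.dump(s,open("W12.pkl","wb"))
S=r.snapshot("scene");crop(S["image"],215,200,455,380,3,"pics/sc12.png")
S=r.snapshot("side");crop(S["image"],190,145,400,325,3,"pics/si12.png")
E
```

```text
False
35.9583 [0.5000708  0.06412186 0.29962292] [0.1975097  0.25788519 0.08294256]
```

View pics/w12.png

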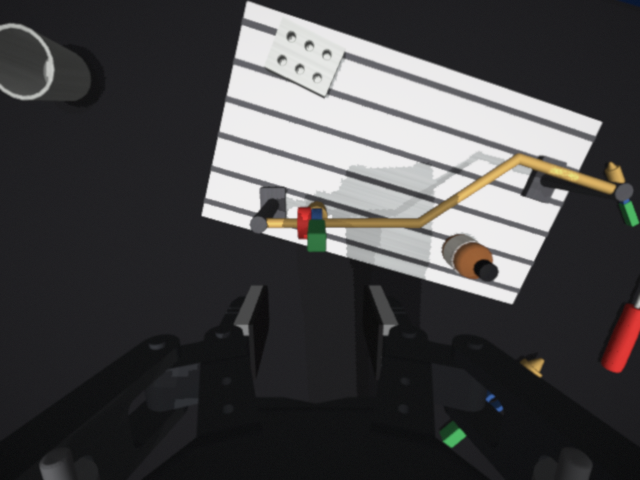

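View pics/sc12.png

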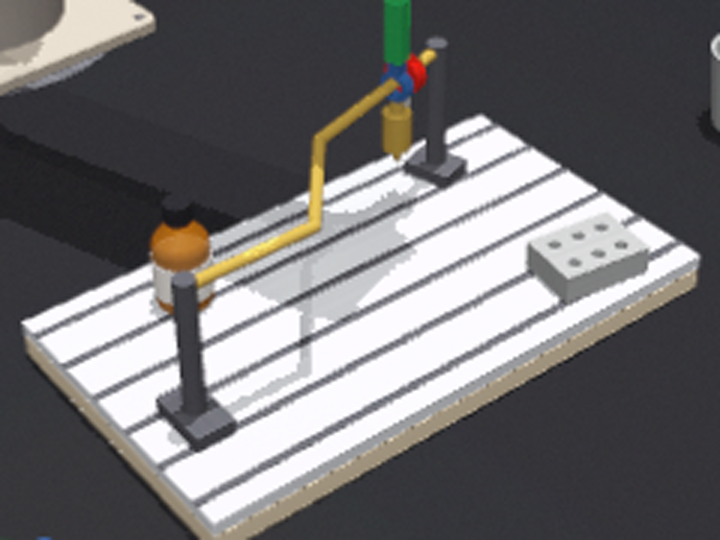

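View pics/si12.png

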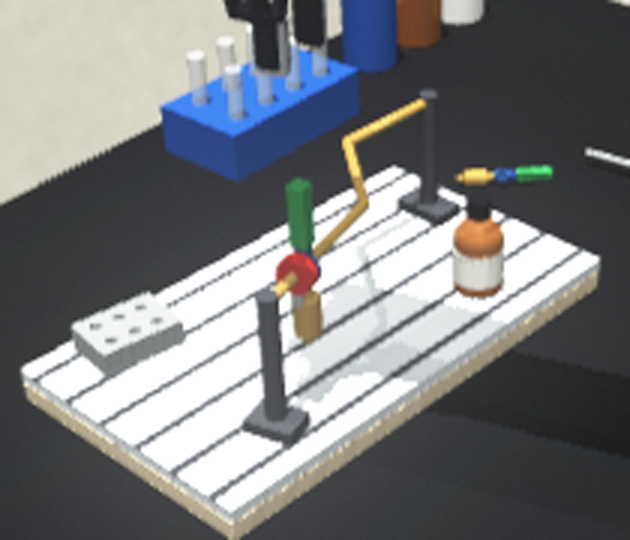

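View pics/w12z.png

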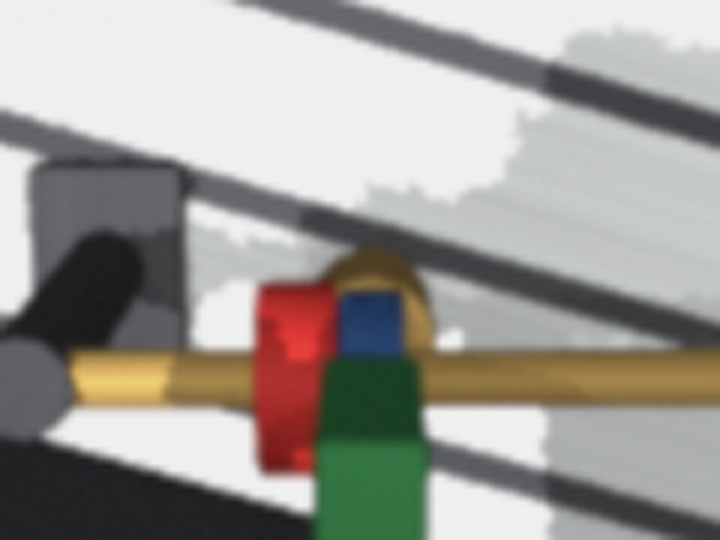

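The ring butts against the collar (red to column 338, blue from column 340). The collar is where it was at the start: (297,273) in both side views. The block and bottle haven't moved. Handing in.

```bash
python3 - <<'E'
from rig import r
print(r.job_done()); print(r.sense()["clock"])
E
```

```text
the job is handed in; nothing more can be done
None
the job is handed in; nothing more can be done
```

The carrier is on the rod's last leg with its ring against the red collar, released, and the job is handed in. It took about 36 s of the 72 s allowed.

**What I did:** I measured the bends from two wrist views and got about 52° and 35°. I gripped the stem at 40 N with the jaws along the rod, lifted 3 mm to centre the bore, and took both corners in 1.5 mm steps. I then lowered the ring to its rest height, closed on the collar in 0.5 mm steps, let go and backed straight up.

**What the last checks showed:**
- **Sliding forces:** no guard tripped. Averaged sideways and along-rod forces stayed under 1.5 N at every corner step, and single readings on the straight legs were about 1.2 N at most.
- **Touch:** 3.4 N against the collar, well below the 14 N that makes it slip.
- **Ring and collar:** the pictures after release show no visible gap, the carrier hanging upright, and the collar where it was at the start.
- **Bystanders:** the block and bottle are where they were. I saw the cup and screwdriver only in the wrist view and did not measure them against the start; the arm worked only above the plate.

**What disagreed or failed:**
- Contact came about 1.5 mm further along the leg than the pictures predicted, within the calibration error.
- One early move was refused because of a unit slip in my path code; nothing moved.

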